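# Unload the cassette shaker

### The arm

A 6-joint arm with a two-finger parallel gripper is mounted at the origin on a cart in front of the work surface, level with it; the furniture and walls round the work are solid. World frame = base frame: x ahead of the robot, y to its left, z up, the work surface at z = 0. Lengths are in mm, angles in rad, forces in N, time in s.
With the tool pointing down it reaches from about 250 to 850 mm from the base axis. Payload 12.5 kg.
Tool frame: the origin (TCP) lies at the very end of the fingers, on their centre line; the grasp point (between the pads) lies 19 mm behind it; x points along the fingers, z is the direction in which the jaws open and shut, and the axes are right-handed (so a half turn about x gives the same grasp; the last joint's range is limited). The gripper opens to 93 mm and grips with 3 to 60 N. Pads are 15 mm wide; open, the fingers measure 128 mm over their backs; the gripper's body (75 mm by 188 mm) begins 65 mm behind the grasp point.
Start: joints at [-1.253, 0.351, 1.652, -0, 1.139, -0.085], TCP at [215.615, -505.959, 218.633] pointing down, gripper open.
Joint ranges: [-2.75, 2.75], [-0.79, 2.1], [0.01, 2.65], [-1.57, 4.71], [0.07, 3.14], [-2.87, 2.87]. Speed limits (rad/s): [2.22, 2.22, 2.79, 3.14, 3.14, 3.14].

### API

Orientations are given as a 3x3 rotation matrix whose columns are the frame's x, y, z axes.
In Python, from bench import robot gives the robot as it stands.
- The arm moves only by the tool move_arm, never from a script. Its argument "motion" is a list that holds one entry, the list of rows, each a list of 7 numbers: the shift along the world's x, y, z in cm, then the turn, a rotation vector about the world's x, y, z in degrees, then the gripper's target within -1 to 1 (shut at 1, half-way at 0, fully open at -1). A call has 1 to 12 rows; each row shifts and turns the commanded pose from where the row before left it; what a row does not reach is not made up. A row lasts 1/8 s, in which the tool goes at most 62.5 mm and 10.7 degrees, less where a joint would pass 70% of its speed; a pose out of reach is approached as far as the arm can. A call with a gripper value outside its range is refused whole. The fingers move at their own pace and stop on an object; "grip_force" is the grip in N (left out, the last holds). Time passes only in rows, so rows that do not move let the fingers close. It gives the time, the measured TCP pose, the force and the opening at its end, in the units of the state.
- robot.read_state(): the state, without advancing time (a new reading comes with each control period).
- robot.camera(name): name is "scene" or "top"; returns the picture (480x640x3 uint8, red, green, blue); there is no depth.
- robot.camera_model(name): a dict with "camera_matrix" (3x3 intrinsics, pixels), "dist" ([k1, k2, p1, p2, k3] as OpenCV has them; the pictures are not rectified), "world_from_camera" (4x4, takes a point from camera to world coordinates). Camera axes: x right, y down, z forward; pixel columns grow to the right and rows downward; lengths in mm; the calibration is good to about 2 mm. A picture is of the moment at which its call begins. camera_model takes no time and is no camera call.
- robot.hand_in(): hands the job in, once; it reports no verdict.
The state is a dict: "time": time; "qpos": joint angles; "qvel": joint speeds; "tau": joint torques, N m; "position": TCP position; "orientation": TCP orientation; "ft_force": force on the tool from outside, world axes, zero at the start; "moment": the same for the moment, N m; "grip_width": finger opening in mm.
Only numpy, scipy, OpenCV 4.12 (cv2) and the standard library are available. Lean on these libraries where they do the work, as an engineer would, in place of code of your own. Each camera call takes 0.05 s, during which the arm holds its last target. There are 200 camera calls.

### The job

The shaking run is over: take the aluminium retaining plate by its handle, lift it straight up off the shaker's two locating pins, keeping it level so that it does not jam, and lay it flat in the steel tray. Then take the white test cassette out of its nest in the shaker and, keeping it upright all the way, stand it on edge in a free slot of the rack, right down on the rack's floor. Set both down gently without dropping them, and leave the grey blank in the shaker and the cassette that already stands in the rack where they are.

Things in the scene. Friction and masses are not known exactly. Their poses are not given: they have to be found in the camera images.
- shaker: Orbital cassette shaker, fixed; white housing 146 x 160 mm (x, y), display and keys at the front (-x). Origin: centre of its underside. Four 18 mm posts at x +-53, y +-61 mm carry the retaining plate at z = 141 mm; those at (53, -61) and (-53, 61) end in locating pins, 10 mm thick, that rise 24 mm farther to z = 165 mm.
- nest (a point): Middle of the top of the shaker's black nest block (92 x 92 mm), 84 mm above the worktop; axes of the shaker. Two upright pockets, 75.5 mm long (x), 13.5 mm wide (y), 30 mm deep, lie at y = +28 and -28 mm of this point: one holds the white test cassette, the other the grey blank.
- plate_grip (a point): Middle of the retaining plate's black bridge handle, axes of the plate. A bar along x over the plate's centre: 84 mm long, 56 mm clear between its feet, 14 mm wide (y), 14 mm high, with 31 mm of free space below it; its middle is 46 mm above the plate's underside. Take it across y from above.
- plate: Loose aluminium retaining plate, 132 x 148 mm (x, y), 8 mm thick, 0.32 to 0.48 kg; origin at the centre of its underside. It lies on the shaker's posts, 3 mm above the cassettes, its two brass bushes (20 mm long, 11.6 mm bore) on the 10 mm pins: it comes off only straight up, over 24 mm, and binds when tilted by some 4 degrees.
- tray: Shallow stainless-steel tray, fixed: 172 x 188 mm (x, y) outside, 164 x 180 mm inside, walls 14 mm high, flat floor at z = 4 mm; origin at the centre of its underside. Empty; the plate fits in flat when turned the same way, with 16 mm to spare on every side.
- cassette_center (a point): Centre (half-way up) of the white test cassette with red bands, loose and upright in either pocket of the shaker: 72 mm wide (x), 10 mm thick (y), 84 mm high (z), about 45 g. Once the plate is off, its upper 54 mm stand clear above the nest block; take it across its thickness (y) from above.
- cassette: The same test cassette, origin at the centre of its lower edge.
- blank_center (a point): Centre of the grey blank cassette, same size, in the other pocket of the shaker, 56 mm beside the test cassette. It stays there.
- rack: Rack for finished cassettes, fixed: blue base 100 x 126 mm (x, y), floor at z = 8 mm, a lip 10 mm higher along both x ends with 90 mm between. Three upright slots, each between two steel wire hoops 60 mm long in x, tops round at z = 53 mm; a slot is 15 mm wide (y), cassettes stand in it with their width along x. Origin: centre of its underside.
- slot_left (a point): Middle of the floor of the rack's slot at y = +40 mm: taken by the finished cassette.
- slot_mid (a point): Middle of the floor of the rack's slot at y = 0: free.
- slot_right (a point): Middle of the floor of the rack's slot at y = -40 mm: free.
- done_cassette_center (a point): Centre of the finished cassette that stands in the rack's left slot; same size and look as the test cassette. It stays there.

How it is judged (in metres and radians):
On the way, in this order (a step that is already met when the one before it is completed fails the run):
1. the retaining plate is lifted level and straight up until it is clear of the locating pins (x of plate_grip in the frame of shaker between -0.025 and 0.025 m and y of plate_grip in the frame of shaker between -0.025 and 0.025 m and z of plate_grip in the frame of shaker above 0.213 m and angle between plate_grip's own z axis and vertical below 0.1 rad), for 0.05 s.
2. the retaining plate lies flat in the tray (x of plate_grip in the frame of tray between -0.025 and 0.025 m and y of plate_grip in the frame of tray between -0.025 and 0.025 m and z of plate_grip in the frame of tray below 0.056 m and angle between plate_grip's own z axis and vertical below 0.05 rad), for 0.2 s.
3. the test cassette stands on edge in a slot of the rack, down on its floor (x of cassette_center in the frame of rack between -0.013 and 0.013 m and y of cassette_center in the frame of rack between -0.05 and 0.05 m and z of cassette_center in the frame of rack below 0.056 m and angle between cassette_center's own z axis and vertical below 0.15 rad and angle between the y axis of cassette_center and the y axis of rack, either way round below 0.15 rad), for 0.2 s.
At the end, for the whole second after the job is handed in: Plate flat in the tray: level to 3 degrees, on its floor, middle within 25 mm of the tray's. Test cassette on the floor of a rack slot, upright to 8 degrees, square to it, within 13 mm of the rack's middle in x. Both at rest; blank moved under 15 mm, finished cassette under 20 mm (all of step 2 and all of step 3 and linear speed of each of plate, cassette below 0.02 m/s and distance of blank_center from where it was at the start of the episode below 0.015 m and distance of done_cassette_center from where it was at the start of the episode below 0.02 m); the robot touches nothing.
It fails at once if the retaining plate is cocked (over 7 degrees) while it is on its locating pins (x of plate_grip in the frame of shaker between -0.025 and 0.025 m and y of plate_grip in the frame of shaker between -0.025 and 0.025 m and z of plate_grip in the frame of shaker between 0.18 and 0.209 m and angle between plate_grip's own z axis and vertical above 0.12 rad).
It fails at once if the test cassette is tipped more than 25 degrees from upright (angle between cassette_center's own z axis and vertical above 0.44 rad).
It fails at once if the plate or the test cassette is dropped: out of the fingers it falls faster than 0.6 m/s (about 20 mm) ((contact force between the fingers and plate below 0.05 N and linear speed of plate above 0.6 m/s) or (contact force between the fingers and cassette below 0.05 N and linear speed of cassette above 0.6 m/s)).
It fails at once if the blank or the finished cassette is shifted by more than 30 mm (distance of any of blank_center, done_cassette_center from where it was at the start of the episode above 0.03 m).
It also fails if it takes over 62 s, if anything falls off the work surface, if the arm or the gripper's body presses on something with over 40 N, if the wrist force passes 120 N, or if a joint passes its speed limit or range.

## Working session

There is one attempt and no reset: what is moved stays moved. The work goes in short steps, Python scripts to look and compute and a tool call to move; the robot and the scene stay as the last step left them, time stands still between calls to the robot, and variables do not carry over. Pictures are saved under pics/ and viewed, about 8 in all and at most 12, crops included, and the job is handed in when it is done.

Besides the shell and the picture viewer there is one more tool, called after "Emit:" as a command line: name --argument value ..., lists and objects as JSON in quotes. move_arm: Moves the arm, as the interface text tells. Its arguments: {"type":"object","properties":{"motion":{"type":"array"},"grip_force":{"type":"number"}},"required":["motion"]}

```bash
mkdir -p pics; python3 - <<'E'
from bench import robot
import cv2,numpy as np
for n in("scene","top"):
    im=robot.camera(n);cv2.imwrite(f"pics/{n}0.png",im[:,:,::-1])
    m=robot.camera_model(n);print(n,m["camera_matrix"],m["dist"],np.round(m["world_from_camera"],3).tolist())
s=robot.read_state();print(s["time"],s["orientation"],s["grip_width"])
E
```

```text
scene [[558.75421745   0.         330.41913103]
 [  0.         558.75421745 230.41790247]
 [  0.           0.           1.        ]] [0.04709524 0.         0.         0.         0.        ] [[-0.767, -0.467, 0.44, 70.558], [-0.641, 0.54, -0.546, 603.148], [0.017, -0.701, -0.713, 906.095], [0.0, 0.0, 0.0, 1.0]]
top [[468.71766718   0.         316.35780825]
 [  0.         468.71766718 238.61916423]
 [  0.           0.           1.        ]] [-0.05021255  0.          0.          0.          0.        ] [[0.022, -0.982, 0.189, 376.686], [-1.0, -0.018, 0.023, 26.666], [-0.019, -0.189, -0.982, 968.37], [0.0, 0.0, 0.0, 1.0]]
0.1 [[-3.32594582e-04  9.19975208e-01  3.91976410e-01]
 [ 9.55872772e-04  3.91976545e-01 -9.19974714e-01]
 [-9.99999488e-01  6.87009722e-05 -1.00974853e-03]] 92.91545062565942
```

View pics/scene0.png

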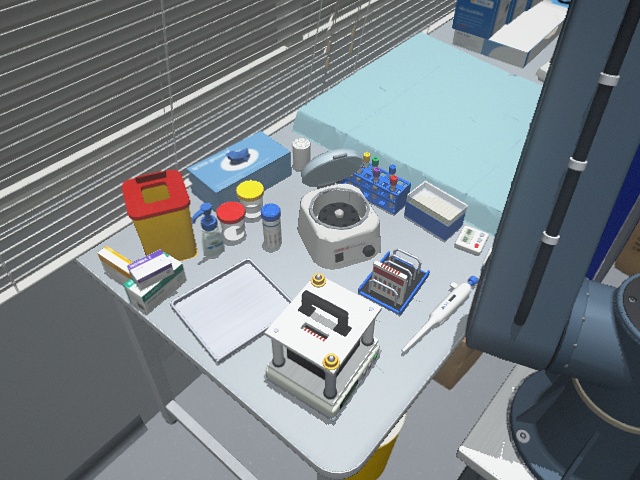

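View pics/top0.png

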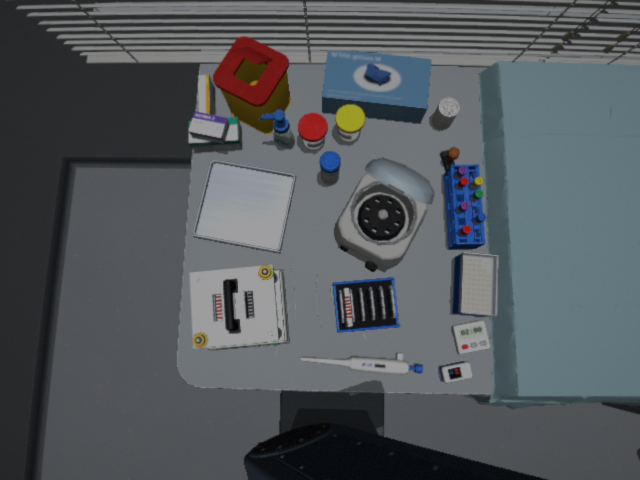

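```bash
cat > h.py <<'E'
from bench import robot
import cv2,numpy as np
def ray(n,uv,z):
    m=robot.camera_model(n);T=np.array(m["world_from_camera"])
    p=cv2.undistortPoints(np.array(uv,float).reshape(-1,1,2),np.array(m["camera_matrix"]),np.array(m["dist"])).reshape(-1,2)
    d=np.c_[p,np.ones(len(p))]@T[:3,:3].T
    return T[:3,3]+d*((z-T[2,3])/d[:,2])[:,None]
def proj(n,P):
    m=robot.camera_model(n);T=np.linalg.inv(np.array(m["world_from_camera"]))
    return cv2.projectPoints(np.array(P,float).reshape(-1,1,3),cv2.Rodrigues(T[:3,:3])[0],T[:3,3],np.array(m["camera_matrix"]),np.array(m["dist"]))[0].reshape(-1,2)
def blobs(mask,amin=8):
    n,_,st,c=cv2.connectedComponentsWithStats(mask.astype(np.uint8))
    return [(c[i].round(1).tolist(),st[i].tolist()) for i in range(1,n) if st[i][4]>=amin]
def crop(n,x0,y0,x1,y1,f,name):
    im=robot.camera(n)[y0:y1,x0:x1,::-1]
    cv2.imwrite(name,cv2.resize(im,None,fx=f,fy=f,interpolation=cv2.INTER_CUBIC))
E
python3 - <<'E'
from h import *
crop("top",180,150,410,360,2.8,"pics/topc.png")
for n,(x0,y0,x1,y1) in dict(top=(180,150,410,360),scene=(160,250,440,420)).items():
    im=robot.camera(n);h=cv2.cvtColor(im,cv2.COLOR_RGB2HSV);roi=np.zeros(h.shape[:2],bool);roi[y0:y1,x0:x1]=1
    H,S,V=cv2.split(h)
    print(n,"gold",blobs((H>12)&(H<32)&(S>110)&(V>110)&roi,15))
    print("blue",blobs((H>100)&(H<125)&(S>130)&(V>50)&roi,30))
    print("dark",blobs((V<60)&roi,60))
    print("red",blobs(((H<8)|(H>172))&(S>90)&roi,8))
    if n=="top":
        b=((H>100)&(H<125)&(S>130)&(V>50)&roi).astype(np.uint8)
        print("rackbox",cv2.minAreaRect(cv2.findNonZero(b)))
        g=cv2.cvtColor(im,cv2.COLOR_RGB2GRAY);print(g[205,180:310].tolist(),g[155:260,245].tolist())
E
```

```text
top gold [([265.5, 271.9], [259, 265, 14, 15, 117]), ([199.7, 339.7], [193, 333, 14, 14, 113])]
blue [([329.6, 161.4], [320, 152, 20, 20, 335]), ([362.3, 305.0], [333, 278, 67, 54, 568])]
dark [([185.2, 157.3], [180, 150, 12, 16, 181]), ([328.9, 176.5], [321, 168, 18, 17, 212]), ([386.7, 194.9], [357, 185, 53, 34, 287]), ([380.9, 217.6], [358, 195, 47, 46, 1534]), ([358.9, 254.3], [335, 224, 54, 48, 395]), ([230.3, 305.7], [224, 279, 16, 54, 557]), ([367.5, 304.4], [336, 281, 60, 48, 1661]), ([246.9, 303.9], [245, 292, 8, 26, 69])]
red [([346.5, 303.5], [344, 303, 6, 2, 10]), ([347.1, 306.6], [345, 306, 5, 2, 8]), ([348.0, 309.8], [345, 309, 6, 2, 8]), ([347.6, 313.4], [346, 313, 5, 2, 8]), ([348.0, 316.4], [345, 316, 7, 2, 12])]
rackbox ((358.84112548828125, 239.46469116210938), (180.75950622558594, 62.28828811645508), 84.09386444091797)
[89, 87, 88, 88, 89, 88, 86, 80, 100, 113, 115, 116, 115, 114, 115, 114, 114, 115, 113, 117, 117, 79, 81, 136, 151, 152, 151, 152, 152, 152, 152, 152, 152, 153, 153, 153, 153, 153, 153, 152, 151, 152, 152, 153, 153, 153, 154, 153, 152, 154, 154, 154
[... 661 characters left out ...]
53, 153, 155, 156, 157, 156, 156, 155, 157, 158, 158, 158, 158, 158, 157, 157, 159, 159, 157, 158, 157, 158, 158, 158, 158, 158, 157, 158, 158, 158, 158, 157, 158, 155, 134, 136, 120, 85, 106, 116, 117, 117, 117, 117, 118, 117, 116, 116, 117, 116, 116]
scene gold [([180.9, 253.8], [162, 250, 35, 11, 244]), ([318.1, 280.2], [311, 273, 15, 14, 94]), ([331.0, 362.0], [323, 354, 17, 16, 161])]
blue [([396.6, 295.7], [358, 270, 72, 45, 263]), ([364.9, 280.9], [358, 272, 15, 18, 42])]
dark [([347.6, 358.1], [336, 341, 24, 36, 98]), ([305.6, 363.9], [287, 349, 38, 31, 315])]
red [([383.9, 273.5], [374, 266, 24, 17, 82]), ([396.8, 278.1], [395, 277, 5, 3, 9]), ([400.9, 282.5], [398, 280, 6, 6, 15])]
```

View pics/topc.png

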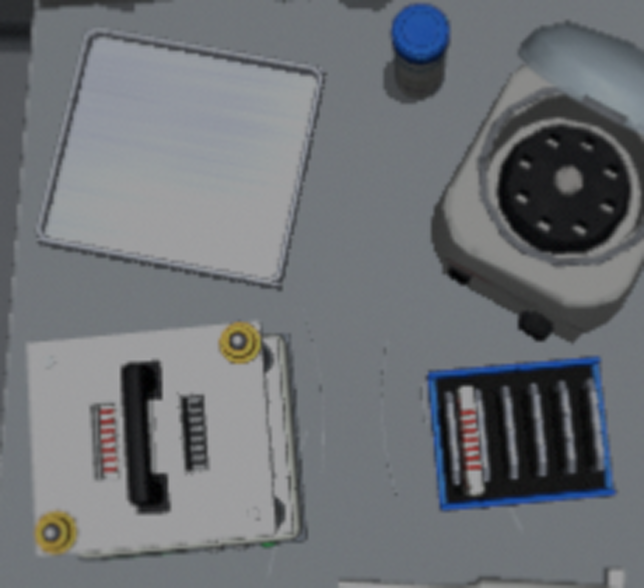

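```bash
python3 - <<'E'
from h import *
im=robot.camera("top")
c=lambda L:np.array(L,float)/2.8-0.3+[180,150]
def show(n,P):
    e=[np.linalg.norm(P[i]-P[(i+1)%4]) for i in range(4)]
    xa=(P[0]+P[1]-P[2]-P[3])[:2]; ya=(P[0]+P[3]-P[1]-P[2])[:2]
    print(n,P.mean(0).round(1),"edges",np.round(e,1),"yaw",np.degrees(np.arctan2(xa[1],xa[0])).round(1),np.degrees(np.arctan2(-ya[0],ya[1])).round(1))
show("tray",ray("top",c([(90,29),(324,70),(282,286),(38,241)]),14))
g=cv2.cvtColor(im,cv2.COLOR_RGB2HSV);b=np.zeros(g.shape[:2],np.uint8)
m=(g[...,0]>100)&(g[...,0]<125)&(g[...,1]>130)&(g[...,2]>50);b[270:340,325:405]=m[270:340,325:405]
box=cv2.boxPoints(cv2.minAreaRect(cv2.findNonZero(b)));print(box)
show("rack",ray("top",c([(430,372),(598,358),(613,494),(443,508)]),14))
for z in(161,165):
  for n,uv in(("top",[(265.5,271.9),(199.7,339.7)]),("scene",[(318.1,280.2),(331,362)])):
    P=ray(n,uv,z);d=P[0]-P[1];print("pins",n,z,P.mean(0).round(1),np.linalg.norm(d).round(1),"yaw",np.degrees(np.arctan2(d[1],d[0])-np.arctan2(-122,106)).round(2))
# handle top bar ends, middle in crop
P=ray("top",c([(139,366),(148,508)]),194);print("handle?",P.round(1))
# hoop tops
print("hoops",ray("top",c([(508,388),(515,477),(536,385),(544,474),(565,382),(573,470)]),53).round(1))
E
```

```text
tray [629.7 201.   14. ] edges [184.5 169.2 186.8 169.8] yaw -9.2 -9.5
[[332.17627 282.54602]
 [394.47247 276.70575]
 [399.1162  326.23914]
 [336.82    332.0794 ]]
rack [427.2 -54.   14. ] edges [122.7  97.9 122.   97.7] yaw 6.1 5.8
pins top 161 [412.2 186.1 161. ] 159.9 yaw 6.73
pins scene 161 [409.5 193.1 161. ] 160.7 yaw 6.77
pins top 165 [412.  185.3 165. ] 159.1 yaw 6.73
pins scene 165 [407.7 195.3 165. ] 159.8 yaw 6.77
handle? [[451.9 187.8 194. ]
 [369.2 178.  194. ]]
hoops [[455.7 -41.5  53. ]
 [394.6 -46.7  53. ]
 [458.1 -61.   53. ]
 [397.1 -66.6  53. ]
 [460.6 -81.2  53. ]
 [400.2 -86.5  53. ]]
```

The top view shows the shaker at lower left, with the gold pins at (265,272) and (200,340). The test cassette's red bands are in the +y pocket, the tray is above the shaker, and the rack sits at about (366,305). The rack's left slot is taken and its middle slot is free.

Emit:
move_arm --motion '[[[1.5,5,0.5,0,0,-1.36,-1],[1.5,5,0.5,0,0,-1.36,-1],[1.5,5,0.5,0,0,-1.36,-1],[1.5,5,0.5,0,0,-1.36,-1],[1.5,5,0.5,0,0,-1.36,-1],[1.5,5,0.5,0,0,-1.36,-1],[1.5,5,0.5,0,0,-1.36,-1],[1.5,5,0.5,0,0,-1.36,-1],[1.5,5,0.5,0,0,-1.36,-1],[1.5,5,0.5,0,0,-1.36,-1],[1.5,5,0.5,0,0,-1.36,-1],[1.5,5,0.5,0,0,-1.36,-1]]]' --grip_force 30

```text
time: 1.8
position: [395.8, 95.9, 279.0]
orientation: [[0.001, 0.993, 0.117], [0.0, 0.117, -0.993], [-1.0, 0.001, 0.0]]
ft_force: [1.1, -0.3, -0.1]
grip_width: 92.8
```

```bash
python3 - <<'E'
from h import *
import glob
a=cv2.imread("pics/top0.png");g=cv2.cvtColor(a,cv2.COLOR_BGR2GRAY)
for r in(288,296,305,314,322): print(r,dict(zip(range(220,244),g[r,220:244].tolist())))
b=cv2.imread("pics/scene0.png");cv2.imwrite("pics/scenec.png",cv2.resize(b[265:405,255:395],None,fx=4,fy=4,interpolation=cv2.INTER_CUBIC))
E
```

```text
288 {220: 157, 221: 158, 222: 151, 223: 81, 224: 29, 225: 23, 226: 27, 227: 31, 228: 34, 229: 26, 230: 13, 231: 3, 232: 3, 233: 4, 234: 4, 235: 16, 236: 35, 237: 65, 238: 149, 239: 158, 240: 157, 241: 158, 242: 157, 243: 158}
296 {220: 104, 221: 129, 222: 149, 223: 123, 224: 57, 225: 22, 226: 26, 227: 30, 228: 34, 229: 35, 230: 20, 231: 15, 232: 48, 233: 116, 234: 128, 235: 153, 236: 158, 237: 158, 238: 158, 239: 158, 240: 157, 241: 158, 242: 158, 243: 151}
305 {220: 109, 221: 110, 222: 133, 223: 147, 224: 85, 225: 33, 226: 23, 227: 28, 228: 35, 229: 37, 230: 28, 231: 15, 232: 21, 233: 68, 234: 118, 235: 152, 236: 157, 237: 157, 238: 157, 239: 157, 240: 158, 241: 157, 242: 158, 243: 156}
314 {220: 104, 221: 122, 222: 132, 223: 149, 224: 124, 225: 62, 226: 25, 227: 25, 228: 33, 229: 36, 230: 36, 231: 25, 232: 13, 233: 39, 234: 112, 235: 127, 236: 152, 237: 157, 238: 158, 239: 158, 240: 158, 241: 157, 242: 158, 243: 158}
322 {220: 156, 221: 157, 222: 156, 223: 156, 224: 151, 225: 90, 226: 34, 227: 22, 228: 27, 229: 37, 230: 40, 231: 26, 232: 15, 233: 10, 234: 0, 235: 3, 236: 11, 237: 24, 238: 35, 239: 57, 240: 145, 241: 156, 242: 157, 243: 157}
```

View pics/scenec.png

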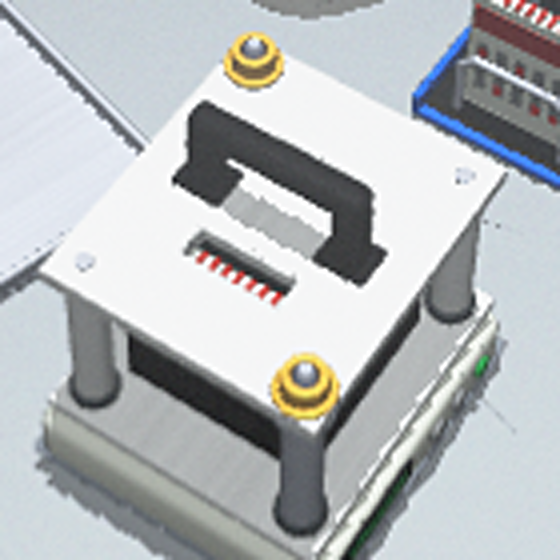

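```bash
python3 - <<'E'
from h import *
L=ray("top",[(224.4,305)],194)[0];R=ray("top",[(232.8,305)],180)[0]
print(L,R)
# both pins triangulated bushes: handle line from shaker centre
print(ray("top",[(265.5,271.9),(199.7,339.7)],153).mean(0),ray("scene",[(318.1,280.2),(331,362)],153).mean(0))
E
```

```text
[411.17849618 193.74781979 194.        ] [412.14258354 182.57494483 180.        ]
[412.50838703 187.71821989 153.        ] [413.10968191 188.65338423 153.        ]
```

Emit:
move_arm --motion '[[[0.4,2.3,0,0,0,0,-1],[0.4,2.3,0,0,0,0,-1],[0.4,2.3,0,0,0,0,-1],[0.4,2.3,0,0,0,0,-1],[0,0,-3,0,0,0,-1],[0,0,-3,0,0,0,-1],[0,0,-3,0,0,0,-0.5],[0,0,-1.5,0,0,0,-0.2],[0,0,-0.6,0,0,0,0.2],[0,0,0,0,0,0,0.4],[0,0,0,0,0,0,0.5],[0,0,0,0,0,0,0.5]]]' --grip_force 10

```text
time: 3.3
position: [411.9, 186.1, 168.2]
orientation: [[0.001, 0.993, 0.118], [0.0, 0.118, -0.993], [-1.0, 0.001, -0.0]]
ft_force: [0.4, 0.6, -0.5]
grip_width: 37.7
```

```bash
python3 - <<'E'
from h import *
crop("scene",235,230,395,390,3.5,"pics/s2.png")
print(robot.read_state()["position"],robot.read_state()["grip_width"])
E
```

```text
[411.83558077 186.12295218 168.11004988] 33.625519099078225
```

View pics/s2.png

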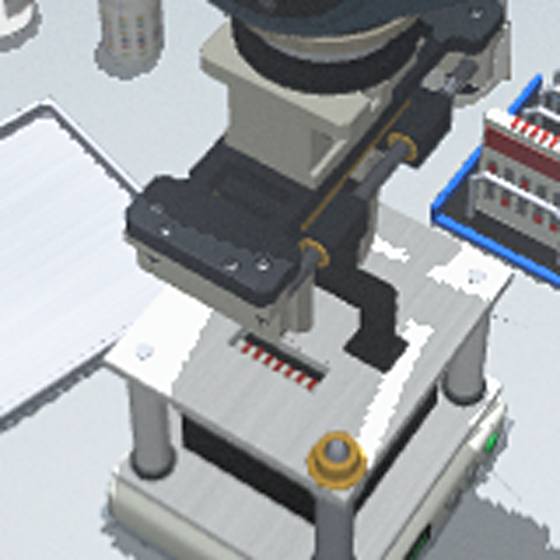

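The fingers straddle the handle. I'll correct y by 2 mm and close gently.

Emit:
move_arm --motion '[[[0.05,0.2,0,0,0,0,0.5],[0,0,0,0,0,0,0.6],[0,0,0,0,0,0,0.7],[0,0,0,0,0,0,0.8],[0,0,0,0,0,0,0.9],[0,0,0,0,0,0,1],[0,0,0,0,0,0,1]]]' --grip_force 10

```text
time: 4.22
position: [412.1, 188.1, 167.7]
orientation: [[0.0, 0.993, 0.118], [0.0, 0.118, -0.993], [-1.0, 0.0, -0.0]]
ft_force: [-0.3, 2.5, -0.2]
grip_width: 13.7
```

Emit:
move_arm --motion '[[[0,0.02,0,0,0,0,1],[0,0,0,0,0,0,1],[0,0,0.2,0,0,0,1],[0,0,0.3,0,0,0,1],[0,0,0.3,0,0,0,1]]]' --grip_force 45

```text
time: 4.85
position: [412.0, 188.2, 175.7]
orientation: [[-0.0, 0.993, 0.118], [-0.0, 0.118, -0.993], [-1.0, -0.0, 0.0]]
ft_force: [-0.3, -0.2, -3.3]
grip_width: 13.3
```

Only the plate's weight shows on the wrist and there is no binding, so I'll keep lifting straight up.

Emit:
move_arm --motion '[[[0,0,0.5,0,0,0,1],[0,0,0.5,0,0,0,1],[0,0,0.5,0,0,0,1],[0,0,0.5,0,0,0,1],[0,0,0.7,0,0,0,1],[0,0,1,0,0,0,1],[0,0,1,0,0,0,1],[0,0,1,0,0,0,1],[0,0,0,0,0,0,1],[0,0,0,0,0,0,1]]]'

```text
time: 6.1
position: [412.0, 188.2, 232.4]
orientation: [[-0.0, 0.993, 0.118], [-0.0, 0.118, -0.993], [-1.0, -0.0, 0.0]]
ft_force: [0.7, -0.5, -4.3]
grip_width: 14.0
```

```bash
python3 - <<'E'
from h import *
crop("scene",160,190,400,390,3,"pics/s3.png")
E
```

```text
(no output)
```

View pics/s3.png

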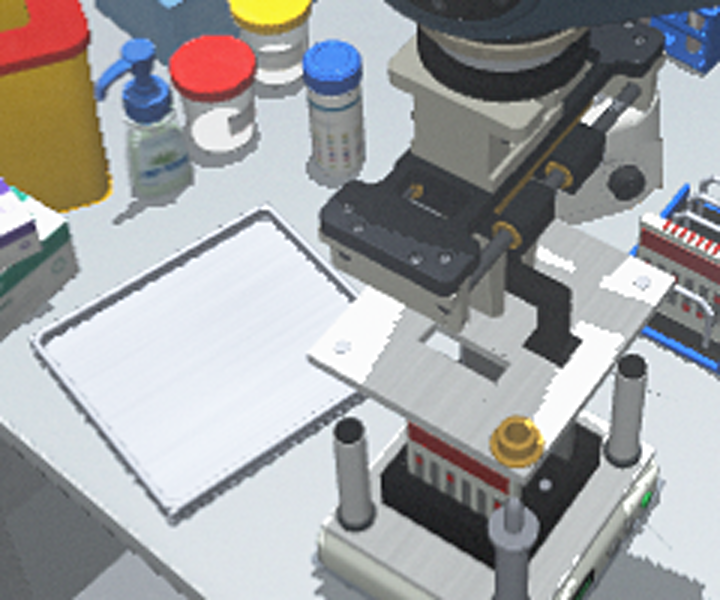

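The plate is off level and clear, with the bare pin tops visible below it. The red-banded cassette is in the +y pocket. Next I carry the plate to the tray.

Emit:
move_arm --motion '[[[1.4,0.08,0,0,0,-1,1],[2.72,0.16,0,0,0,-2,1],[2.72,0.16,0,0,0,-2,1],[2.72,0.16,0,0,0,-2.1,1],[2.72,0.16,0,0,0,-2.1,1],[2.72,0.16,0,0,0,-2,1],[2.72,0.16,0,0,0,-2,1],[2.72,0.16,0,0,0,-2,1],[1.4,0.08,0,0,0,-1,1],[0,0,-2,0,0,0,1],[0,0,-3,0,0,0,1],[0,0,-3,0,0,0,1]]]'

```text
time: 7.65
position: [631.2, 200.8, 150.9]
orientation: [[-0.0, 0.986, -0.165], [-0.0, -0.165, -0.986], [-1.0, -0.0, 0.0]]
ft_force: [0.4, 0.7, -3.6]
grip_width: 13.6
```

Emit:
move_arm --motion '[[[0,0,-2.5,0,0,0,1],[0,0,-2.5,0,0,0,1],[0,0,-2,0,0,0,1],[0,0,0,0,0,0,1],[0,0,0,0,0,0,1]]]'

```text
time: 8.28
position: [631.2, 201.1, 83.4]
orientation: [[0.001, 0.986, -0.164], [0.0, -0.164, -0.986], [-1.0, 0.001, -0.001]]
ft_force: [0.6, -0.7, -2.9]
grip_width: 13.4
```

```bash
python3 - <<'E'
from h import *
a=robot.camera("scene")[210:390,150:350,::-1];b=robot.camera("top")[140:320,170:370,::-1]
cv2.imwrite("pics/s4.png",cv2.resize(np.hstack([a,b]),None,fx=2,fy=2,interpolation=cv2.INTER_CUBIC))
E
```

```text
(no output)
```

View pics/s4.png

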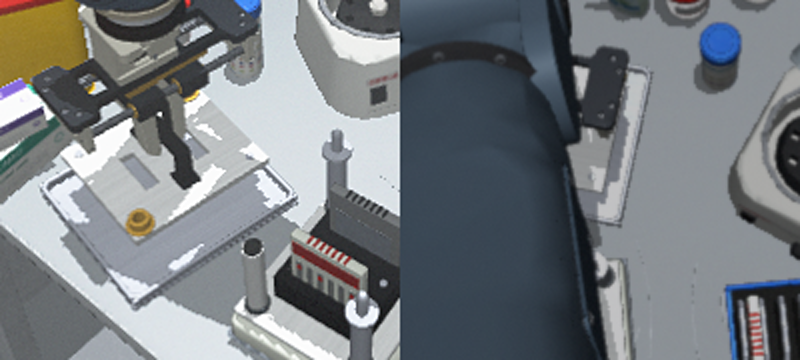

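Emit:
move_arm --motion '[[[-0.1,0,-1.5,0,0,0,1],[0,0,-1.5,0,0,0,1],[0,0,-1,0,0,0,1],[0,0,-0.6,0,0,0,1],[0,0,-0.2,0,0,0,1],[0,0,-0.2,0,0,0,1],[0,0,-0.1,0,0,0,1],[0,0,0,0,0,0,1]]]'

```text
time: 9.38
position: [629.6, 201.0, 31.8]
orientation: [[0.0, 0.986, -0.164], [0.0, -0.164, -0.986], [-1.0, 0.0, -0.0]]
ft_force: [-0.2, -1.3, -4.1]
grip_width: 13.6
```

Emit:
move_arm --motion '[[[0,0,-0.05,0,0,0,1],[0,0,-0.05,0,0,0,1],[0,0,0,0,0,0,1]]]'

```text
time: 9.75
position: [629.5, 201.0, 30.7]
orientation: [[0.0, 0.986, -0.164], [0.0, -0.164, -0.986], [-1.0, 0.0, -0.0]]
ft_force: [0.5, -0.8, -2.6]
grip_width: 13.2
```

Emit:
move_arm --motion '[[[0,0,-0.05,0,0,0,1],[0,0,-0.05,0,0,0,1],[0,0,0,0,0,0,1]]]'

```text
time: 10.12
position: [629.6, 201.0, 30.7]
orientation: [[0.0, 0.986, -0.164], [0.0, -0.164, -0.986], [-1.0, 0.0, -0.0]]
ft_force: [-4.5, -2.0, 8.2]
grip_width: 13.7
```

The plate is on the tray floor. I'll release it slowly, wait, then rise.

Emit:
move_arm --motion '[[[0,0,0.03,0,0,0,1],[0,0,0,0,0,0,0.5],[0,0,0,0,0,0,0.2],[0,0,0,0,0,0,-0.2],[0,0,0,0,0,0,-0.2],[0,0,0,0,0,0,-0.2],[0,0,2,0,0,0,-0.2],[0,0,4,0,0,0,-0.2],[0,0,5,0,0,0,-0.2],[0,0,5,0,0,0,-0.2],[0,0,5,0,0,0,-0.2]]]' --grip_force 10

```text
time: 11.5
position: [629.3, 201.0, 243.4]
orientation: [[0.002, 0.986, -0.164], [0.0, -0.164, -0.986], [-1.0, 0.001, -0.001]]
ft_force: [-0.1, 0.5, -0.4]
grip_width: 56.0
```

Emit:
move_arm --motion '[[[-2,-2.6,0.5,0,0,1.62,-0.2],[-2,-2.6,0.5,0,0,1.62,-0.2],[-2,-2.6,0.5,0,0,1.62,-0.2],[-2,-2.6,0.5,0,0,1.62,-0.2],[-2,-2.6,0.5,0,0,1.62,-0.2],[-2,-2.6,0.5,0,0,1.62,-0.2],[-2,-2.6,0.5,0,0,1.62,-0.2],[-2,-2.6,0.5,0,0,1.62,-0.2],[-2,-2.6,0.5,0,0,1.62,-0.2],[-2,-2.6,0.5,0,0,1.62,-0.2]]]'

```text
time: 12.75
position: [428.7, -59.7, 291.4]
orientation: [[0.002, 0.993, 0.119], [-0.0, 0.119, -0.993], [-1.0, 0.002, 0.001]]
ft_force: [0.4, 0.0, 0.2]
grip_width: 55.9
```

```bash
python3 - <<'E'
from h import *
t=robot.camera("top")[:,:,::-1];cv2.imwrite("pics/top5.png",t)
s=robot.camera("scene")[:,:,::-1];cv2.imwrite("pics/scene5.png",s)
a=cv2.resize(t[255:355,180:300],None,fx=4,fy=4,interpolation=cv2.INTER_CUBIC)
b=cv2.resize(s[300:420,255:395],None,fx=3,fy=400/120,interpolation=cv2.INTER_CUBIC)
b=cv2.resize(s[300:420,260:395],None,fx=400/140*1.0,fy=400/140*1.0,interpolation=cv2.INTER_CUBIC)
c=np.zeros((400,320,3),np.uint8);bb=b[:400,:320];c[:bb.shape[0],:bb.shape[1]]=bb
cv2.imwrite("pics/m5.png",np.hstack([a,c]))
print(b.shape)
E
```

```text
(343, 386, 3)
```

View pics/m5.png

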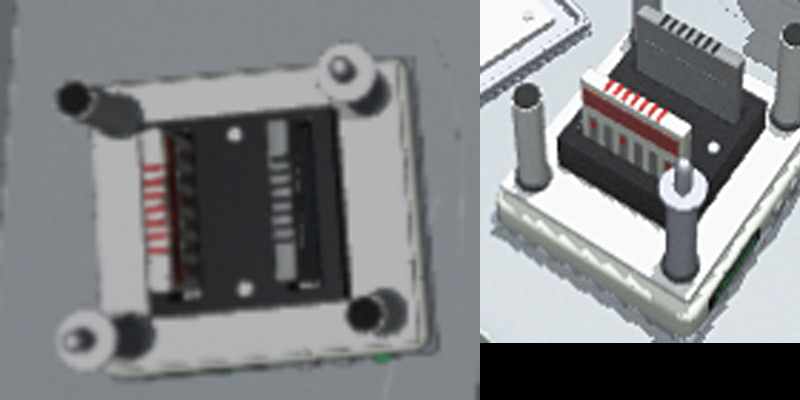

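```bash
python3 - <<'E'
from h import *
c=lambda L:np.array(L,float)/4-0.37+[180,255]
P=ray("top",c([(142,130),(162,128),(169,292),(149,293)]),138);print(P.round(1),P.mean(0))
d=(P[0]+P[1]-P[2]-P[3]);print("yaw",np.degrees(np.arctan2(d[1],d[0])))
# scene cross-check: top-face corners of test cassette
k=400/140
S=ray("scene",np.array([(583,70),(691,125)],float)/1-[480,0],0) if 0 else ray("scene",(np.array([(582,75),(597,68),(691,124),(678,132)],float)-[480,0])/k-0.3+[260,300],138)
print(S.round(1),S.mean(0))
E
python3 - <<'E'
import cv2
a=cv2.imread("pics/top5.png");b=a[140:345,180:410];cv2.imwrite("pics/top5c.png",cv2.resize(b,None,fx=2.8,fy=2.8,interpolation=cv2.INTER_CUBIC))
E
```

```text
[[444.9 224.3 138. ]
 [445.9 215.3 138. ]
 [374.2 208.1 138. ]
 [373.5 216.9 138. ]] [409.61568729 216.14310936 138.        ]
yaw 5.855216024902784
[[446.3 222.4 138. ]
 [443.  213.2 138. ]
 [377.5 207.  138. ]
 [379.7 215.8 138. ]] [411.63184275 214.6086309  138.        ]
```

View pics/top5c.png

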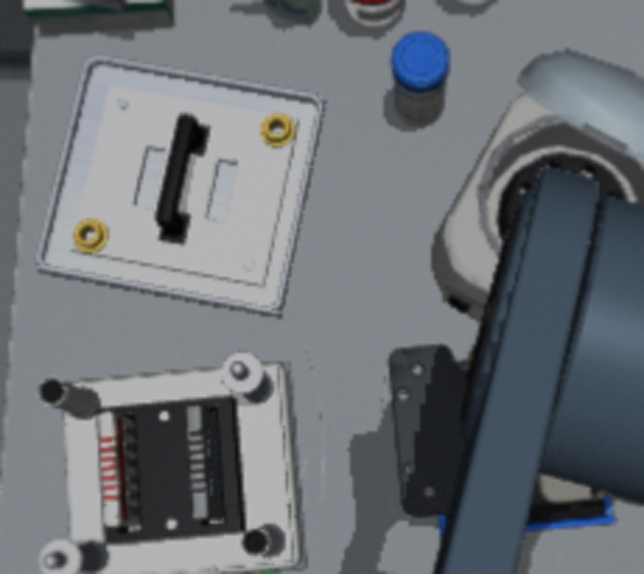

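The plate lies flat and centred in the tray (crop centre about (181,185)). The cassette is at (409.7, 215.7), which both views and the geometry confirm, so I'm going to it.

Emit:
move_arm --motion '[[[-0.2,2.75,0,0,0,0,0.1],[-0.2,2.75,0,0,0,0,0.1],[-0.2,2.75,0,0,0,0,0.1],[-0.2,2.75,0,0,0,0,0.1],[-0.2,2.75,0,0,0,0,0.1],[-0.2,2.75,0,0,0,0,0.1],[-0.2,2.75,0,0,0,0,0.1],[-0.2,2.75,0,0,0,0,0.1],[-0.2,2.75,0,0,0,0,0.1],[-0.1,2.75,0,0,0,0,0.1],[0,0,0,0,0,0,0.1],[0,0,0,0,0,0,0.1]]]'

```text
time: 14.35
position: [410.4, 215.9, 290.3]
orientation: [[0.0, 0.993, 0.118], [0.0, 0.118, -0.993], [-1.0, 0.0, 0.0]]
ft_force: [-1.2, -0.1, 1.4]
grip_width: 42.1
```

Emit:
move_arm --motion '[[[0,0,-3,0,0,0,0.1],[0,0,-4,0,0,0,0.1],[0,0,-4,0,0,0,0.1],[0,0,-3,0,0,0,0.1],[0,0,0,0,0,0,0.1],[0,0,0,0,0,0,0.1]]]'

```text
time: 15.1
position: [411.2, 216.0, 151.2]
orientation: [[0.002, 0.993, 0.117], [0.001, 0.117, -0.993], [-1.0, 0.002, -0.0]]
ft_force: [0.3, -0.2, -0.8]
grip_width: 41.8
```

```bash
python3 - <<'E'
from h import *
s=robot.camera("scene")[:,:,::-1];t=robot.camera("top")[:,:,::-1]
cv2.imwrite("pics/scene6.png",s);cv2.imwrite("pics/top6.png",t)
a=cv2.resize(s[240:420,250:400],None,fx=2.6,fy=2.6,interpolation=cv2.INTER_CUBIC)
b=cv2.resize(t[270:340,325:405],None,fx=4.9,fy=4.9,interpolation=cv2.INTER_CUBIC)
c=np.zeros((a.shape[0],b.shape[1],3),np.uint8);c[:b.shape[0]]=b
cv2.imwrite("pics/m6.png",np.hstack([a,c]));print(a.shape,b.shape)
E
```

```text
(468, 390, 3) (343, 392, 3)
```

View pics/m6.png

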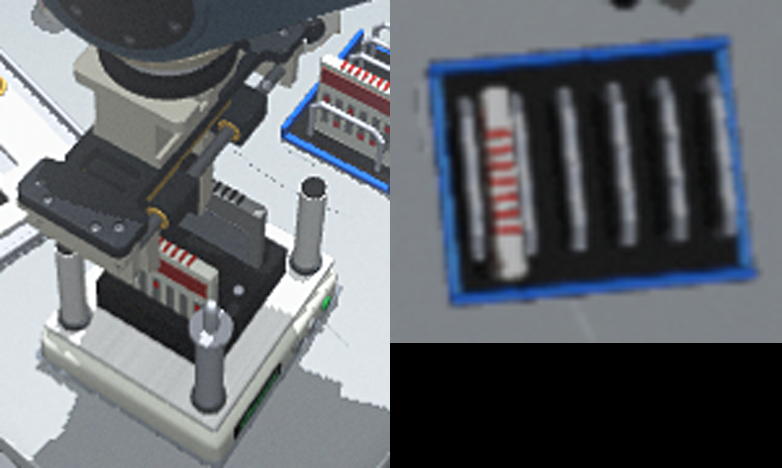

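```bash
python3 - <<'E'
from h import *
c=lambda L:(np.array(L,float)-[390,0])/4.9-0.4+[325,270]
n=["outerL","m1","m2","r1","r2"]
H=[((465,100),(477,258)),((563,92),(579,246)),((613,88),(628,242)),((662,82),(679,238)),((712,78),(729,232))]
for k,h in zip(n,H):
    P=ray("top",c(h),53);d=P[0]-P[1];print(k,P.mean(0).round(1),np.linalg.norm(d).round(1),np.degrees(np.arctan2(d[1],d[0])).round(1))
P=ray("top",c([(483,88),(508,86),(526,276),(500,279)]),92);print("done",P.mean(0).round(1))
B=ray("top",c([(430,63),(728,38),(756,275),(453,304)]),16);print("base",B.mean(0).round(1),(B[0]-B[3]).round(1),(B[0]-B[1]).round(1))
E
```

```text
outerL [420.5  -3.   53. ] 62.1 5.1
m1 [425.3 -42.5  53. ] 60.7 6.3
m2 [427.2 -62.   53. ] 60.7 5.7
r1 [429.6 -81.8  53. ] 61.6 6.1
r2 [ 431.9 -101.5   53. ] 60.8 6.0
done [417.8 -14.3  92. ]
base [427.2 -53.8  16. ] [98.1 11.   0. ] [-12.8 123.5   0. ]
```

Emit:
move_arm --motion '[[[-0.13,0,-1.5,0,0,0,0.1],[0,0,-2,0,0,0,0.1],[0,0,-1,0,0,0,0.1],[0,0,0,0,0,0,0.3],[0,0,0,0,0,0,0.5],[0,0,0,0,0,0,0.7],[0,0,0,0,0,0,0.8],[0,0,0,0,0,0,1],[0,0,0,0,0,0,1]]]' --grip_force 8

```text
time: 16.32
position: [409.4, 216.1, 105.2]
orientation: [[0.0, 0.993, 0.118], [0.0, 0.118, -0.993], [-1.0, 0.0, -0.0]]
ft_force: [-0.9, -1.0, 4.9]
grip_width: 9.7
```

Emit:
move_arm --motion '[[[0,0,0,0,0,0,1],[0,0,0.4,0,0,0,1],[0,0,0.8,0,0,0,1],[0,0,1,0,0,0,1],[0,0,1.2,0,0,0,1],[0,0,1.6,0,0,0,1],[0,0,2,0,0,0,1],[0,0,2.5,0,0,0,1],[0,0,2,0,0,0,1],[0,0,1.5,0,0,0,1],[0,0,0.5,0,0,0,1],[0,0,0,0,0,0,1]]]' --grip_force 18

```text
time: 17.82
position: [409.1, 216.0, 239.8]
orientation: [[-0.0, 0.993, 0.118], [-0.0, 0.118, -0.993], [-1.0, -0.0, 0.0]]
ft_force: [0.1, 0.4, -1.5]
grip_width: 10.0
```

Emit:
move_arm --motion '[[[0.18,-1.5,0,0,0,0,1],[0.18,-2.79,0,0,0,-0.1,1],[0.18,-2.79,0,0,0,-0.1,1],[0.18,-2.79,0,0,0,-0.1,1],[0.18,-2.79,0,0,0,-0.1,1],[0.18,-2.79,0,0,0,-0.1,1],[0.18,-2.79,0,0,0,-0.1,1],[0.18,-2.79,0,0,0,-0.1,1],[0.18,-2.79,0,0,0,0,1],[0.18,-2.79,0,0,0,0,1],[0.18,-2.79,0,0,0,0,1],[0.18,-1.5,0,0,0,0,1]]]'

```text
time: 19.32
position: [430.3, -94.5, 239.4]
orientation: [[-0.001, 0.995, 0.104], [0.0, 0.104, -0.995], [-1.0, -0.001, -0.0]]
ft_force: [0.4, -0.3, 0.1]
grip_width: 9.8
```

Emit:
move_arm --motion '[[[0,0,0,0,0,0,1],[0,0,-2,0,0,0,1],[0,0,-3,0,0,0,1],[0,0,-3,0,0,0,1],[0,0,-2,0,0,0,1],[0,0,-2,0,0,0,1],[0,0,0,0,0,0,1],[0,0,0,0,0,0,1]]]'

```text
time: 20.32
position: [431.1, -92.7, 120.6]
orientation: [[0.001, 0.994, 0.106], [-0.0, 0.106, -0.994], [-1.0, 0.001, 0.0]]
ft_force: [0.4, 0.4, -0.2]
grip_width: 10.0
```

```bash
python3 - <<'E'
from h import *
crop("scene",340,200,480,330,4.3,"pics/s7.png")
E
```

```text
(no output)
```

View pics/s7.png

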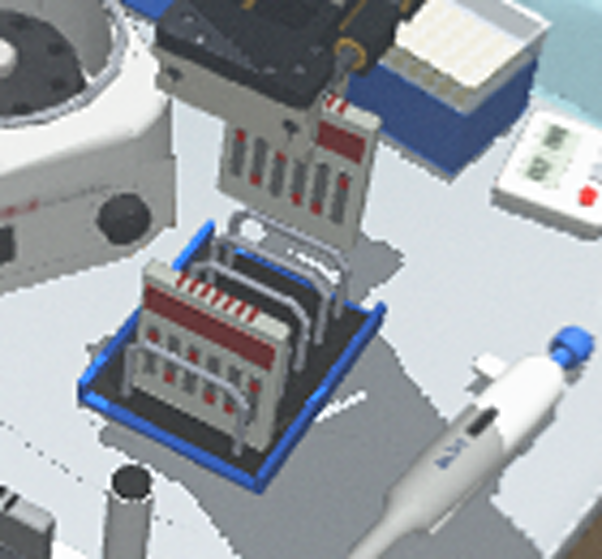

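Emit:
move_arm --motion '[[[0,0,-0.8,0,0,0,1],[0,0,-0.6,0,0,0,1],[0,0,-0.4,0,0,0,1],[0,0,-0.4,0,0,0,1],[0,0,-0.4,0,0,0,1],[0,0,0,0,0,0,1],[0,0,0,0,0,0,1]]]'

```text
time: 21.25
position: [430.9, -93.0, 94.0]
orientation: [[0.0, 0.994, 0.106], [-0.0, 0.106, -0.994], [-1.0, 0.0, 0.0]]
ft_force: [0.2, -0.1, -1.0]
grip_width: 9.9
```

```bash
python3 - <<'E'
from h import *
crop("scene",340,200,480,330,4.3,"pics/s8.png")
E
```

```text
(no output)
```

View pics/s8.png

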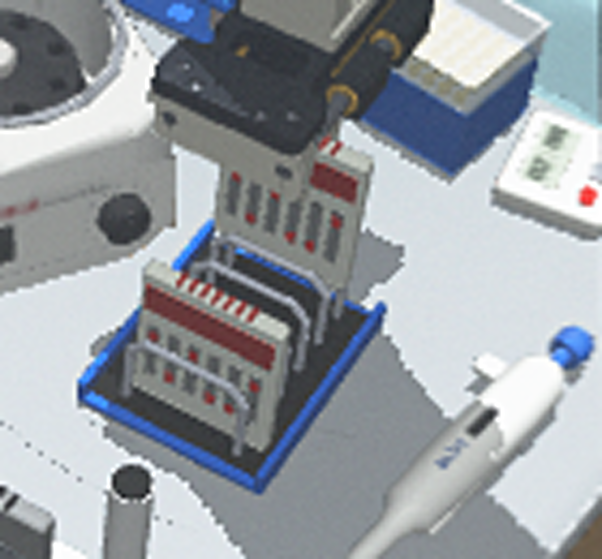

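The cassette's lower edge is about 10 mm inside the right slot, with no side force and a hoop in front of it at (275,265). I'll continue down to the floor.

Emit:
move_arm --motion '[[[0,0,-0.6,0,0,0,1],[0,0,-0.6,0,0,0,1],[0,0,-0.6,0,0,0,1],[0,0,-0.6,0,0,0,1],[0,0,-0.5,0,0,0,1],[0,0,-0.3,0,0,0,1],[0,0,-0.1,0,0,0,1],[0,0,0,0,0,0,1]]]'

```text
time: 22.3
position: [430.9, -93.0, 61.0]
orientation: [[0.0, 0.994, 0.106], [-0.0, 0.106, -0.994], [-1.0, 0.0, 0.0]]
ft_force: [-0.0, 0.7, 0.3]
grip_width: 9.8
```

Emit:
move_arm --motion '[[[0,0,-0.05,0,0,0,1],[0,0,-0.05,0,0,0,1],[0,0,0,0,0,0,1]]]'

```text
time: 22.68
position: [430.8, -92.9, 60.0]
orientation: [[0.0, 0.994, 0.106], [0.0, 0.106, -0.994], [-1.0, 0.0, -0.0]]
ft_force: [-0.4, 0.6, -0.3]
grip_width: 10.2
```

Emit:
move_arm --motion '[[[0,0,-0.05,0,0,0,1],[0,0,-0.05,0,0,0,1],[0,0,0,0,0,0,1]]]'

```text
time: 23.05
position: [430.8, -93.0, 59.2]
orientation: [[0.0, 0.994, 0.106], [-0.0, 0.106, -0.994], [-1.0, 0.0, 0.0]]
ft_force: [-2.5, 1.0, 5.6]
grip_width: 10.2
```

Emit:
move_arm --motion '[[[0,0,-0.05,0,0,0,1],[0,0,0,0,0,0,1]]]'

```text
time: 23.3
position: [430.9, -93.0, 59.2]
orientation: [[0.0, 0.994, 0.106], [-0.0, 0.106, -0.994], [-1.0, 0.0, 0.0]]
ft_force: [-5.1, 0.7, 16.4]
grip_width: 9.8
```

The cassette is on the floor, at the expected height. I'll ease off, open partway and rise.

Emit:
move_arm --motion '[[[0,0,0.08,0,0,0,1],[0,0,0,0,0,0,0.7],[0,0,0,0,0,0,0.5],[0,0,0,0,0,0,0.3],[0,0,0,0,0,0,0.3],[0,0,0,0,0,0,0.3],[0,0,1,0,0,0,0.3],[0,0,3,0,0,0,0.3],[0,0,5,0,0,0,0.3],[0,0,5,0,0,0,0.3],[0,0,5,0,0,0,0.3]]]' --grip_force 8

```text
time: 24.68
position: [430.5, -92.8, 251.7]
orientation: [[0.001, 0.994, 0.106], [-0.0, 0.106, -0.994], [-1.0, 0.001, 0.0]]
ft_force: [0.8, 0.1, -0.5]
grip_width: 32.8
```

Emit:
move_arm --motion '[[[-1,-4,0,0,0,0,0.3],[-1,-4,0,0,0,0,0.3],[-1,-4,0,0,0,0,0.3],[-1,-4,0,0,0,0,0.3],[-1,-4,0,0,0,0,0.3],[-1,-4,0,0,0,0,0.3],[-1,-4,0,0,0,0,0.3],[-1,-4,0,0,0,0,0.3],[0,0,0,0,0,0,0.3],[0,0,0,0,0,0,0.3]]]'

```text
time: 25.92
position: [350.8, -412.3, 249.5]
orientation: [[0.0, 0.994, 0.105], [0.0, 0.105, -0.994], [-1.0, 0.0, -0.0]]
ft_force: [0.9, -0.1, 0.9]
grip_width: 32.4
```

```bash
python3 - <<'E'
from h import *
t=robot.camera("top")[:,:,::-1];s=robot.camera("scene")[:,:,::-1]
cv2.imwrite("pics/m9.png",cv2.resize(np.hstack([t[150:360,180:410],s[200:410,180:460]])[:,:],None,fx=1.56,fy=1.56,interpolation=cv2.INTER_CUBIC))
E
```

```text
(no output)
```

The viewer's picture limit is reached, so I'll check numerically.

```bash
python3 - <<'E'
from h import *
im=robot.camera("top");h=cv2.cvtColor(im,cv2.COLOR_RGB2HSV);H,S,V=cv2.split(h)
roi=np.zeros(V.shape,bool);roi[276:334,336:402]=1
red=((H<8)|(H>172))&(S>70)&roi
print("red blobs",[b[0] for b in blobs(red,5)])
def rc(x0,x1):
    m=red.copy();m[:,:x0]=0;m[:,x1:]=0;p=np.argwhere(m)[:,::-1];return p.mean(0) if len(p) else None
for n,x0,x1 in(("done",336,358),("test",372,400)):
    c=rc(x0,x1)
    if c is not None: print(n,c.round(1),ray("top",[c],92)[0].round(1))
old=cv2.imread("pics/top0.png")[:,:,::-1];o6=cv2.imread("pics/top5.png")[:,:,::-1]
d=cv2.absdiff(im,o6).max(2)
print("change vs top5: blank",d[285:330,245:262].mean(),"plate/tray",d[155:255,190:300].mean())
print("change vs top0: done",cv2.absdiff(im,old).max(2)[282:330,336:355].mean())
print("expect test top px",proj("top",[(430.9,-93,92)]).round(1))
E
```

```text
red blobs [[387.9, 292.5], [346.8, 296.8], [346.4, 300.1], [389.5, 303.8], [346.3, 303.5], [347.2, 306.5], [348.0, 309.8], [389.2, 312.2], [347.1, 313.4], [348.0, 316.5]]
done [347.2 307.6] [416. -13.  92.]
test [388.7 299.9] [431.8 -89.8  92. ]
change vs top5: blank 6.690196078431373 plate/tray 14.627454545454546
change vs top0: done 3.543859649122807
expect test top px [[390.4 300.4]]
```

```bash
python3 - <<'E'
from h import *
def gold(im):
    H,S,V=cv2.split(cv2.cvtColor(im,cv2.COLOR_RGB2HSV));r=np.zeros(V.shape,bool);r[155:255,185:300]=1
    return [b[0] for b in blobs((H>12)&(H<32)&(S>110)&(V>100)&r,15)]
n=robot.camera("top");o=cv2.imread("pics/top5.png")[:,:,::-1].copy()
g=gold(n);print(gold(o),g)
if len(g)==2:print(ray("top",g,18).mean(0))
print("blank px now/then",[np.argwhere((cv2.cvtColor(i,cv2.COLOR_RGB2GRAY)[283:330,244:262]>85)).mean(0).round(1).tolist() for i in(n,o)])
s=robot.read_state();print(s["time"],s["ft_force"])
E
```

```text
[[278.9, 186.3], [212.1, 224.1]] [[278.8, 186.1], [212.0, 224.0]]
[628.61869533 199.18236457  18.        ]
blank px now/then [[22.5, 6.0], [22.6, 6.1]]
26.125 [-0.51978328  0.0182603  -0.43286093]
```

```bash
python3 -c "
from bench import robot
print(robot.hand_in())"
```

```text
the job is handed in; nothing more can be done
None
```

I did the whole task and handed it in at about 26 s of the 62 s. The retaining plate lies flat in the tray. The test cassette stands on the floor of the rack's right slot. `hand_in` gives no verdict, so the points below rest on my own checks.

- **Plate:** it came off the pins level, with no binding force. After release its bushes put its middle at (628.6, 199.2) mm, against the tray's middle at (629.7, 201.0). It had not moved when I looked again.
- **Test cassette:** it touched down at the height I expected for the rack's floor. After release the top view put its red bands at (431.8, −89.8) mm, against the release point of (430.9, −93.0). The bands of the finished cassette read a little over 1 mm to the same side, so the cassette may lean by about 2 mm at its top. That is well inside 8 degrees.
- **Blank and finished cassette:** the blank sits within 0.1 pixel of where it was before I took the test cassette. The finished cassette's area shows only slight change since the start.
- **Arm:** it is clear of everything, with wrist force under 1 N.
- **Check that disagreed:** the tray area of the top view changed more between pictures than the blank's did. I put this down to the arm's shadow, because the plate's bushes stayed within 0.2 pixel.
- **Check that failed:** the final picture could not be viewed because the 12-picture limit was reached, so these last checks were made from image measurements only.

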